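Hold a sample slide flush on the sloped stage of a reader

TASK

Pick up the orange-handled sample slide by its handle, tilt it to match the sloped glass stage of the reader, and hold it there centred and square, flat against the glass, pressing so that the sprung stage sinks to about half its travel (not merely resting on it, not driven to its stop). Press gently. Finish while still gripping and pressing the slide; do not change the stage's slope, and leave the blue-handled slide, the vial and the loupe where they are.

Things in the scene. Friction and masses are not known exactly. Their poses are not given: they have to be found in the camera images.
- orange_slide: loose sample slide, about 60 g: white plate 50 (its x) x 76 (its y) x 6 mm with two small glass panes, and an orange upright handle in the middle, 34 mm along x, 12 mm thick along y, rising to 42 mm above the underside, to be pinched along y. Origin: centre of the flat underside; z up through the handle. It starts flat on the table, left or right of the reader. The two ways round (half a turn about z) are equally good.
- blue_slide: the same slide with a blue handle, loose; bystander, to be left alone. Origin: centre of its underside
- reader: the reader's fixed grey base, 130 (x) x 124 (y) x 12 mm with two cheeks 74 mm high carrying the tilting table, 134 mm wide in all over the black clamp knobs; origin: centre of its underside. Its x axis points away from the robot (within about 0.35 rad).
- stage_face (a point): centre of the sprung stage's flat top: black plate 70 (its x) x 90 (its y) mm with a glass window 50 x 76 mm in the middle, of the slide's size. z: outward normal, leaning from vertical towards the robot by the slope; x: uphill, away from the robot; y: level, along the slide's long side when it is square. It lies 18 mm above the tilting axis along the normal (about 83 mm above the table) and sinks with the stage.
- stage (a joint): how far the sprung stage is pressed in along its normal, m: 0 at rest, 0.008 at its stop. About 1 N to start, then 1 N per mm: some 5 N at half travel.
- tilt_table (a joint): slope of the stage, rad: 0 level, growing as it leans towards the robot; between 0.2 and 0.6 at the start. A stiff clamped hinge about the reader's y axis, 65 mm above the table; it stays put under gentle pushes.
- table_edge (a point): middle of the uphill edge of the aluminium tilting table under the stage, 44 mm from the tilting axis; it moves only if the slope is changed
- vial: small cream vial with a black cap, 23 mm wide, 54 mm high, standing behind and to the right of the reader; bystander. Origin: centre of its underside
- loupe: black folding loupe, 34 x 67 x 14 mm, lying behind and to the left of the reader; bystander. Origin: centre of its underside
Mind the look-alikes: they are no part of the job. Leave any green or purple look-alike of the orange_slide alone.

How it is judged:
By the outcome, as a careful person would: the job done as asked, in the order asked, and still so for the second after the job is handed in, while the arm keeps its last pose, push and grip.
It also fails if it takes over 40 s, if anything falls off the work surface, if the arm or the gripper's body presses on something with over 40 N, if the wrist force passes 120 N, or if a joint passes its speed limit or range.

ROBOT

A 6-joint arm with a two-finger parallel gripper is mounted at the origin on a cart in front of the work surface, level with it; the furniture and walls round the work are solid. World frame = base frame: x ahead of the robot, y to its left, z up, the work surface at z = 0. Lengths are in m, angles in degrees, forces in N, time in s.
With the tool pointing down it reaches from about 0.25 to 0.775 m from the base axis. Payload 4 kg.
Tool frame: the origin (TCP) lies at the very end of the fingers, on their centre line; the grasp point (between the pads) lies 19 mm behind it; z points along the fingers, y is the line along which they close (so a half turn about z gives the same grasp; the last joint's range is limited). The gripper opens to 94 mm and grips with 3 to 60 N. Pads are 16 mm wide; open, the fingers measure 119 mm over their backs; the gripper's body (75 mm by 177 mm) begins 78 mm behind the grasp point.
Start: joints at [64.624, 4.996, 78.535, -0, 96.463, -5.907], TCP at [0.183, 0.519, 0.206] pointing down, gripper open.
Joint ranges: [-177.83, 177.83], [-43.37, 116.18], [15.69, 146.23], [-61.86, 241.86], [9.47, 152.12], [-147.06, 147.06]. Speed limits (degrees/s): [159.86, 159.86, 180, 180, 180, 180].

INTERFACE

Orientations are given as [roll, pitch, yaw] about the fixed x, y, z axes, in that order (R = Rz(yaw) Ry(pitch) Rx(roll)).
In Python, from cell import robot, optics, finder gives the robot as it stands. The module is installed in compiled form; this text tells all that it offers. Calls block until the motion is done:
- robot.movep(position, orientation): joint-space move of the TCP to a pose.
- robot.move_linear(position, frame=None, v=0.15, stop_force=None): straight line of the TCP; frame=None keeps the orientation; v is the mean speed in m/s. With stop_force (N) it stops when the force on the tool has changed by that much, and returns True; else False.
- robot.move_j(angles): joint-space move.
- robot.grip(opening, force=None): finger opening in m; force is the grip in N (None keeps the last); returns when the fingers have stopped.
- robot.sleep(seconds).
- robot.inverse_kinematics(position, orientation): joint angles nearest the present ones, or None.
- optics.read_camera(name): name is "scene" or "top"; returns a dict with "color" (384x512x3 uint8, red, green, blue), "K" (3x3 intrinsics, pixels), "dist_coeffs" ([k1, k2, p1, p2, k3] as OpenCV has them; the pictures are not rectified), "rvec" (rotation vector, rad) and "tvec" (3), from world to camera coordinates, as OpenCV has them. Camera axes: x right, y down, z forward; pixel columns grow to the right and rows downward; lengths in m; the calibration is good to about 2 mm. A picture is of the moment at which its call begins. There is no depth.
A pose or a line that the arm cannot do raises robot.Unreachable and nothing moves.
- robot.finish_job(): hands the job in; it is judged then, once.
Trained networks look in a picture, given as the dict that the camera call returned (one of the last four; its "shot" number tells which), for a name from the list of things; names that differ only in an ending like _2 or _b are one class to them, and where a whole thing is asked for, a point or a joint stands for the part that bears it (a point fixed in the world has none). Each returns a list of dicts, best first, with "p" (0 to 1); they miss things now and then, are a little off and sometimes report something else, mostly with a low value. They report only what shows in the picture. A call takes as long as a camera call. They do not tell look-alikes from the thing itself.
- finder.recognise(label, picture): "location" ([column, row] in pixels, amid what is visible of it).
Readings, each from a call of its own:
- robot.read_t(): time.
- robot.read_qpos(): joint angles.
- robot.read_dq(): joint speeds.
- robot.read_effort(): joint torques, N m.
- robot.read_position(): TCP position.
- robot.read_tcp_rot(): TCP orientation.
- robot.read_wrist_force(): force on the tool from outside, world axes, zero at the start.
- robot.read_wrist_torque(): the same for the moment, N m.
- robot.read_finger_gap(): finger opening in m.
- robot.read_grasp_force(): force on a finger pad.
Only numpy, scipy, OpenCV 4.12 (cv2) and the standard library are available. Lean on these libraries where they do the work, as an engineer would, in place of code of your own. Each camera call takes 0.05 s, during which the arm holds its last target. There are 200 camera calls.

## Working session

There is one attempt and no reset: what is moved stays moved. The work goes in short steps, each a Python script; the robot and the scene stay as the last script left them, time stands still between calls to the robot, and variables do not carry over. Pictures are saved under pics/ and viewed, at most 10 in all, crops included, and the job is handed in when it is done.

```bash
mkdir -p pics
python3 - <<'E'
from cell import robot, optics, finder
import cv2,pickle
for n in("scene","top"):
    p=optics.read_camera(n); cv2.imwrite(f"pics/{n}0.png",cv2.resize(p["color"][:,:,::-1],(800,600),interpolation=cv2.INTER_CUBIC))
    pickle.dump(p,open(f"{n}0.pkl","wb"))
    R,_=cv2.Rodrigues(p["rvec"] if hasattr(p["rvec"],"shape") else __import__("numpy").array(p["rvec"]))
    print(n,p["K"],p["dist_coeffs"],(-R.T@p["tvec"]))
    for l in("orange_slide","blue_slide","reader","stage_face","table_edge","vial","loupe"):
        print(l,[( [round(float(v)) for v in d["location"]],round(d["p"],2)) for d in finder.recognise(l,p)][:4])
print(robot.read_t())
E
```

```text
scene [[429.44625746   0.         258.85195639]
 [  0.         429.44625746 183.44379644]
 [  0.           0.           1.        ]] [-0.16485348  0.          0.          0.          0.        ] [-0.06011785 -0.45345624  0.8162043 ]
orange_slide [([156, 193], 0.89), ([166, 143], 0.86), ([208, 196], 0.75), ([189, 166], 0.65)]
blue_slide [([338, 290], 0.62)]
reader [([287, 210], 0.92)]
stage_face [([287, 196], 0.96)]
table_edge [([289, 195], 0.9)]
vial [([288, 197], 0.53), ([355, 224], 0.51)]
loupe [([240, 143], 0.53)]
top [[405.37852511   0.         250.63765975]
 [  0.         405.37852511 194.49849695]
 [  0.           0.           1.        ]] [-0.12314504  0.          0.          0.          0.        ] [0.30714438 0.03971032 1.03840739]
orange_slide [([198, 214], 0.93), ([214, 161], 0.93), ([155, 203], 0.83), ([107, 188], 0.68)]
blue_slide [([360, 228], 0.89)]
reader [([274, 185], 0.95)]
stage_face [([282, 179], 0.63)]
table_edge [([280, 178], 0.56)]
vial [([361, 224], 0.61)]
loupe [([174, 132], 0.74)]
0.8
```

View pics/scene0.png

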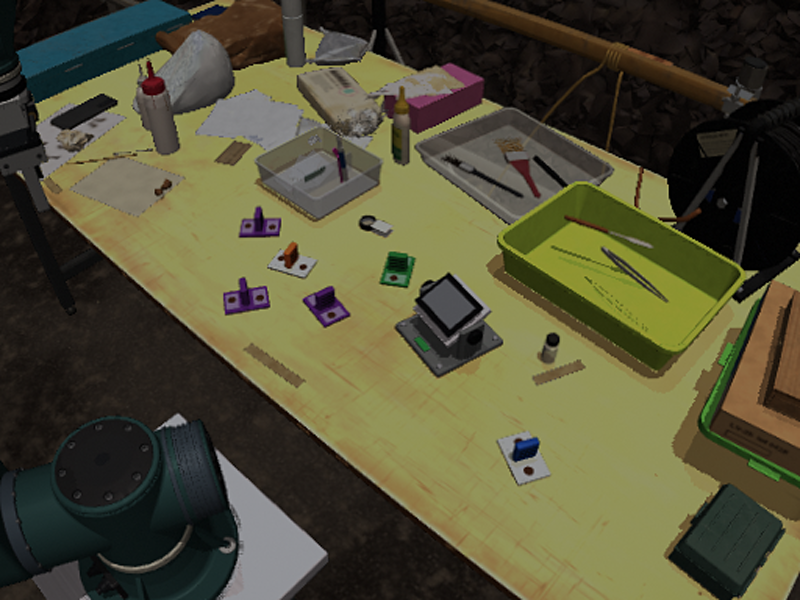

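View pics/top0.png

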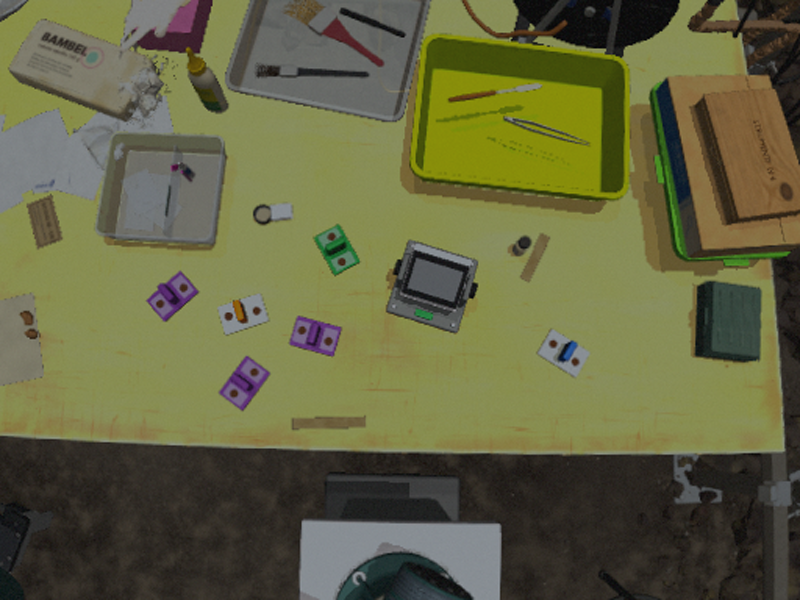

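The orange slide shows at about (156,200) px in the native top picture and (187,165) in the scene picture, with purple look-alikes around it and a green one near the reader. The reader is at (277,182) top and (286,205) scene. Next are close crops.

Run:
```python
import cv2,pickle,numpy as np
t=pickle.load(open("top0.pkl","rb"))["color"];s=pickle.load(open("scene0.pkl","rb"))["color"]
def crop(im,c,r,w,h,k): 
    o=cv2.resize(im[r:r+h,c:c+w,::-1],(w*k,h*k),interpolation=cv2.INTER_CUBIC)
    return np.clip(o.astype(float)*1.6,0,255).astype(np.uint8)
a=np.hstack([crop(t,242,148,66,66,6),crop(s,250,170,66,66,6)])
b=np.hstack([crop(t,134,180,66,33,6),crop(s,165,150,66,33,6)])
cv2.imwrite("pics/crop.png",np.vstack([a,b]))
```

```text
(no output)
```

View pics/crop.png

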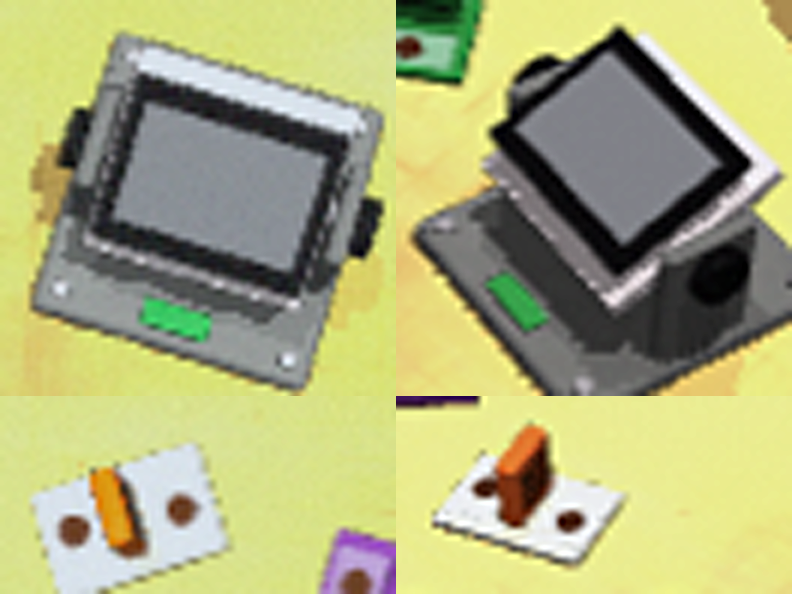

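The crops show the stage window as a clear grey quad inside its black plate in both views. The orange slide's white plate is at (130,515) bottom left and (530,510) bottom right, in crop pixels. I'll fit the outlines in both cameras jointly.

```bash
cat > h.py <<'E'
import cv2,numpy as np
from scipy.optimize import least_squares
from scipy.spatial.transform import Rotation as Ro
def proj(P,p): return cv2.projectPoints(np.array(P,float),np.array(p["rvec"],float),np.array(p["tvec"],float),np.array(p["K"]),np.array(p["dist_coeffs"]))[0][:,0]
def contour(p,seed,thr,kind,box=40,k=8):
    c,r=int(seed[0])-box,int(seed[1])-box
    im=p["color"][r:r+2*box,c:c+2*box].astype(np.float32)
    im=cv2.resize(im,None,fx=k,fy=k,interpolation=cv2.INTER_LINEAR)
    m=kind(im,thr).astype(np.uint8)
    n,l=cv2.connectedComponents(m)
    y,x=int((seed[1]-r+.5)*k),int((seed[0]-c+.5)*k)
    w=l[y-16:y+17,x-16:x+17]; w=w[w>0]; lab=np.bincount(w).argmax()
    cs=max(cv2.findContours((l==lab).astype(np.uint8),cv2.RETR_EXTERNAL,cv2.CHAIN_APPROX_NONE)[0],key=cv2.contourArea)[:,0]
    return (cs[::3]+.5)/k-.5+[c,r], cv2.contourArea(cs)/k/k
def polydist(pts,q):
    d=[]
    for a,b in zip(q,np.roll(q,-1,0)):
        t=np.clip(((pts-a)@(b-a))/((b-a)@(b-a)),0,1)
        d.append(np.linalg.norm(pts-a-t[:,None]*(b-a),axis=1))
    return np.min(d,0)
def rect(hx,hy): return np.array([[hx,hy,0],[hx,-hy,0],[-hx,-hy,0],[-hx,hy,0]])
def pxray(uv,p,z):
    R=cv2.Rodrigues(np.array(p["rvec"],float))[0];C=-R.T@np.array(p["tvec"])
    n=cv2.undistortPoints(np.array([[uv]],float),np.array(p["K"]),np.array(p["dist_coeffs"]))[0,0]
    d=R.T@np.array([*n,1]); return C+d*(z-C[2])/d[2]
E
cat > fit.py <<'E'
import pickle; from h import *
t=pickle.load(open("top0.pkl","rb"));s=pickle.load(open("scene0.pkl","rb"))
gray=lambda im,th:(im.mean(2)>th)&(im.max(2)-im.min(2)<40)
white=lambda im,th:(im[...,2]>th)
for p,sd in((t,(278,179)),(s,(285,194)),(t,(147,198)),(s,(187,172))):
    print(p["color"][sd[1]-1:sd[1]+2,sd[0]-1:sd[0]+2].mean((0,1)),end=" ")
ct,at=contour(t,(278,179),60,gray); cs,as_=contour(s,(285,194),60,gray); print("areas",at,as_)
def pose(v): return Ro.from_euler("z",v[3])*Ro.from_euler("y",-v[4])
def f(v,use=(1,1)):
    P=pose(v).apply(rect(.025,.038))+v[:3]
    return np.concatenate([polydist(c,proj(P,p)) for c,p,u in((ct,t,use[0]),(cs,s,use[1])) if u])
c0=pxray((278,179),t,.082); print("c0",c0,pxray((285,194),s,.082))
for use in((1,1),(1,0),(0,1)):
    g=lambda v:f([v[0],v[1],.065+.018*np.cos(v[3]),v[2],v[3]],use)
    r=least_squares(g,[c0[0],c0[1],-.27,.4],loss="soft_l1",f_scale=.3)
    print(use,"4dof",r.x,np.sqrt(np.mean(g(r.x)**2)))
r=least_squares(f,[*c0,-.27,.4],loss="soft_l1",f_scale=.3); print("5dof",r.x,np.sqrt(np.mean(f(r.x)**2)))
# slide plate
ot,oa=contour(t,(147,198),75,white);os_,ob=contour(s,(187,172),75,white);print("areas",oa,ob)
s0=pxray((156,200),t,.006)
for use in((1,1),(1,0),(0,1)):
    def f2(v):
        P=Ro.from_euler("z",v[2]).apply(rect(.025,.038))+[v[0],v[1],.006]
        return np.concatenate([polydist(c,proj(P,p)) for c,p,u in((ot,t,use[0]),(os_,s,use[1])) if u])
    best=min((least_squares(f2,[s0[0],s0[1],a],loss="soft_l1",f_scale=.3) for a in(0,.2,.4)),key=lambda r:r.cost)
    print(use,"slide",best.x,np.sqrt(np.mean(f2(best.x)**2)))
E
python3 fit.py
```

```text
[86.11111111 90.         93.77777778] [80.22222222 81.         85.33333333] [135.         140.88888889 146.11111111] [140.77777778 140.44444444 134.22222222] areas 625.8984375 528.390625
c0 [ 0.52592852 -0.03988257  0.082     ] [ 0.52212824 -0.04121154  0.082     ]
(1, 1) 4dof [ 0.52659742 -0.04061826 -0.28342353  0.48622894] 0.35303545474068104
(1, 0) 4dof [ 0.52669083 -0.04012973 -0.28006232  0.47327662] 0.12724932012853402
(0, 1) 4dof [ 0.52506246 -0.04258111 -0.27971156  0.32924891] 0.31373007178732343
5dof [ 0.52745786 -0.04044747  0.07845356 -0.28361346  0.41374023] 0.22516796036439193
areas 6206.9609375 6081.0390625
(1, 1) slide [0.47195074 0.29566379 0.45140096] 32.21165058586844
(1, 0) slide [0.48307241 0.32660444 0.16612628] 30.35490169958727
(0, 1) slide [0.41701211 0.23150236 0.755031  ] 33.071224810436036
```

```bash
cat > fit2.py <<'E'
exec(open("fit.py").read().split("ct,at=")[0])
print()
def pose(v): return Ro.from_euler("z",v[3])*Ro.from_euler("y",-v[4])
for th in(42,48,54):
    ct,at=contour(t,(278,179),th,gray); cs,a2=contour(s,(285,194),th,gray)
    def g(v,use=(1,1)):
        P=Ro.from_euler("z",v[2]).apply(Ro.from_euler("y",-v[3]).apply(rect(.025,.038)))+[v[0],v[1],.065+.018*np.cos(v[3])]
        P[:,:2]-= .018*np.sin(v[3])*np.array([np.cos(v[2]),np.sin(v[2])])
        o=[polydist(c,proj(P,p)+sh) for c,p,u,sh in((ct,t,use[0],v[4:6]),(cs,s,use[1],v[6:8])) if u]
        return np.concatenate(o+[v[4:]*3])
    for use in((1,1),(1,0),(0,1)):
        r=least_squares(g,[.535,-.04,-.28,.42,0,0,0,0],loss="soft_l1",f_scale=.3,args=(use,))
        print(th,use,round(at),round(a2),r.x.round(4),np.sqrt(np.mean(g(r.x,use)**2)).round(3))
for th in(95,105,115):
    ot,oa=contour(t,(147,198),th,white,25);os_,ob=contour(s,(187,172),th,white,25)
    for use in((1,1),(1,0),(0,1)):
        def f2(v):
            P=Ro.from_euler("z",v[2]).apply(rect(.025,.038))+[v[0],v[1],.006]
            return np.concatenate([polydist(c,proj(P,p)) for c,p,u in((ot,t,use[0]),(os_,s,use[1])) if u])
        s0=pxray((156,200),t,.006)
        best=min((least_squares(f2,[s0[0],s0[1],a],loss="soft_l1",f_scale=.3) for a in(0,.2,.4)),key=lambda r:r.cost)
        print(th,use,oa,ob,"slide",best.x.round(4),np.sqrt(np.mean(f2(best.x)**2)).round(3))
E
python3 fit2.py
```

```text
[86.11111111 90.         93.77777778] [80.22222222 81.         85.33333333] [135.         140.88888889 146.11111111] [140.77777778 140.44444444 134.22222222] 
42 (1, 1) 665 561 [ 0.5329 -0.0433 -0.2779  0.3894 -0.5118 -0.1159  0.0445  0.4282] 0.247
42 (1, 0) 665 561 [ 0.5304 -0.0413 -0.2805  0.2305  0.003  -0.0222  0.      0.    ] 0.225
42 (0, 1) 665 561 [ 5.326e-01 -4.440e-02 -2.793e-01  4.309e-01  0.000e+00 -0.000e+00
 -5.000e-04 -2.120e-02] 0.108
48 (1, 1) 651 551 [ 0.5333 -0.0429 -0.2791  0.3954 -0.3335 -0.0094  0.1238  0.572 ] 0.178
48 (1, 0) 651 551 [ 0.5321 -0.0417 -0.2798  0.3291  0.0013 -0.0105  0.      0.    ] 0.157
48 (0, 1) 651 551 [ 0.5325 -0.0443 -0.2816  0.4169  0.      0.      0.0043  0.0451] 0.112
54 (1, 1) 638 540 [ 0.5336 -0.0424 -0.2815  0.408  -0.1     0.0551  0.2824  0.7021] 0.184
54 (1, 0) 638 540 [ 0.5337 -0.0421 -0.2802  0.4185  0.0006 -0.0029  0.      0.    ] 0.117
54 (0, 1) 638 540 [ 0.5327 -0.0438 -0.2833  0.3955  0.      0.      0.0085  0.2632] 0.201
95 (1, 1) 472.4296875 260.2421875 slide [0.4789 0.2712 0.3643] 2.615
95 (1, 0) 472.4296875 260.2421875 slide [0.4787 0.2719 0.3563] 2.93
95 (0, 1) 472.4296875 260.2421875 slide [0.4789 0.2695 0.3842] 2.133
105 (1, 1) 444.2109375 221.890625 slide [0.4786 0.2712 0.3527] 2.66
105 (1, 0) 444.2109375 221.890625 slide [0.4786 0.272  0.3553] 2.999
105 (0, 1) 444.2109375 221.890625 slide [0.478  0.269  0.3497] 2.069
115 (1, 1) 420.609375 206.21875 slide [0.4785 0.2712 0.349 ] 2.707
115 (1, 0) 420.609375 206.21875 slide [0.4787 0.272  0.3548] 3.059
115 (0, 1) 420.609375 206.21875 slide [0.4783 0.2689 0.3417] 2.08
```

```bash
cat > g.py <<'E'
from cell import robot, optics, finder
from h import *
FL=0
def tool(Rs,flip):  # slide rotation -> tool rpy
    R=Rs*Ro.from_euler("x",180,degrees=True)
    if flip: R=R*Ro.from_euler("z",180,degrees=True)
    return list(R.as_euler("xyz",degrees=True))
def stageR(yaw,t): return Ro.from_euler("z",yaw)*Ro.from_euler("y",-t)
E
python3 - <<'E'
from g import *
import math
Rp=Ro.from_euler("z",.353)
p=[.4786,.2712]
for fl in(0,1):
    a=robot.inverse_kinematics([*p,.01],tool(Rp,fl)); b=robot.inverse_kinematics([.52,-.04,.14],tool(stageR(-.28,.41),fl))
    print(fl,np.round(a,1) if a is not None else a,np.round(b,1) if b is not None else b)
    if a is not None and b is not None: ok=fl
fl=min((0,1),key=lambda f:max(abs(robot.inverse_kinematics([*p,.01],tool(Rp,f))[5]),abs(robot.inverse_kinematics([.52,-.04,.14],tool(stageR(-.28,.41),f))[5])))
print("flip",fl)
open("g.py","a").write(f"FL={fl}\n")
robot.grip(.04,20)
robot.movep([*p,.11],tool(Rp,fl))
robot.move_linear([*p,.010],v=.1,stop_force=8)
print(robot.read_position(),robot.read_wrist_force())
robot.grip(0.0,20); print(robot.read_finger_gap(),robot.read_grasp_force())
robot.move_linear([*p,.13],v=.15)
print(robot.read_finger_gap(),robot.read_grasp_force(),robot.read_wrist_force(),robot.read_t())
for n in("scene","top"):
    q=optics.read_camera(n); cv2.imwrite(f"pics/{n}1.png",q["color"][:,:,::-1])
a=cv2.imread("pics/scene1.png")[60:260,60:320];b=cv2.imread("pics/top1.png")[90:290,60:320]
cv2.imwrite("pics/lift.png",cv2.resize(np.hstack([a,b]),(800,308)))
E
```

```text
0 [23.6 11.9 93.7 -0.  74.4 93.4] [ -8.6 -14.5 107.4  -3.3  63.8  98.2]
1 [ 23.6  11.9  93.7   0.   74.4 -86.6] [ -8.6 -14.5 107.4  -3.3  63.8 -81.8]
flip 1
[0.47925154 0.27151119 0.01085708] [-0.41476502  0.33050423  0.5079268 ]
0.011973145008141246 20.00011771917343
0.011948419008187926 19.99988704919815 [-0.19248448 -0.02257842 -0.75629094] 5.875
```

View pics/lift.png

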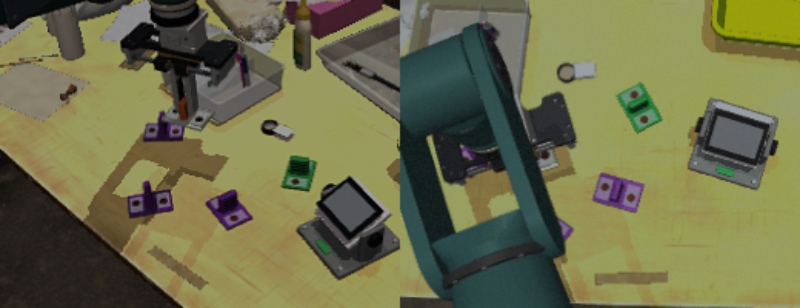

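The slide is held by its orange handle between the fingers and lifted clear; nothing else has moved. Now to 25 mm off the glass.

```bash
cat >> g.py <<'E'
OFF=.0109; YAW=-.2805; T=.408; AX=np.array([.5330,-.0432,.065])
def tcp(h,T=T,dx=0,dy=0,yaw=YAW):   # slide underside centre h above stage rest face, shifted dx,dy in stage frame
    return list(AX+stageR(yaw,T).apply([dx,dy,.018+h+OFF]))
def both(name,P,k=5,w=80,h=110):
    L=[]
    for n in("scene","top"):
        q=optics.read_camera(n); 
        import pickle; pickle.dump(q,open(f"{n}_{name}.pkl","wb"))
        c,r=proj([P],q)[0].astype(int); c0,r0=c-w//2,r-h//2; print(n,"crop origin",c0,r0)
        L.append(cv2.resize(q["color"][r0:r0+h,c0:c0+w,::-1],(w*k,h*k),interpolation=cv2.INTER_CUBIC))
    cv2.imwrite(f"pics/{name}.png",np.clip(np.hstack(L)*1.6,0,255).astype(np.uint8))
E
python3 - <<'E'
from g import *
rot=tool(stageR(YAW,T),FL)
p=tcp(.12); print(p, tcp(.025))
robot.movep(p,rot)
robot.move_linear(tcp(.025),v=.12)
robot.sleep(.3)
print(robot.read_position(),robot.read_tcp_rot(),rot,robot.read_wrist_force(),robot.read_wrist_torque(),robot.read_t())
both("near",tcp(.01))
E
```

```text
[np.float64(0.47622931147132336), np.float64(-0.026844606059264427), np.float64(0.20167772317763902)] [np.float64(0.5124496970336087), np.float64(-0.037279545108088334), np.float64(0.11447568354113327)]
[ 0.51270389 -0.03731669  0.11526013] [179.98975489  23.45253327 163.92438297] [np.float64(-180.0), np.float64(23.376678041337595), np.float64(163.92853384658042)] [-0.08852335 -0.41684824 -0.6252424 ] [ 0.04730756  0.20957382 -0.01876268] 8.3833
scene crop origin 243 133
top crop origin 238 125
```

View pics/near.png

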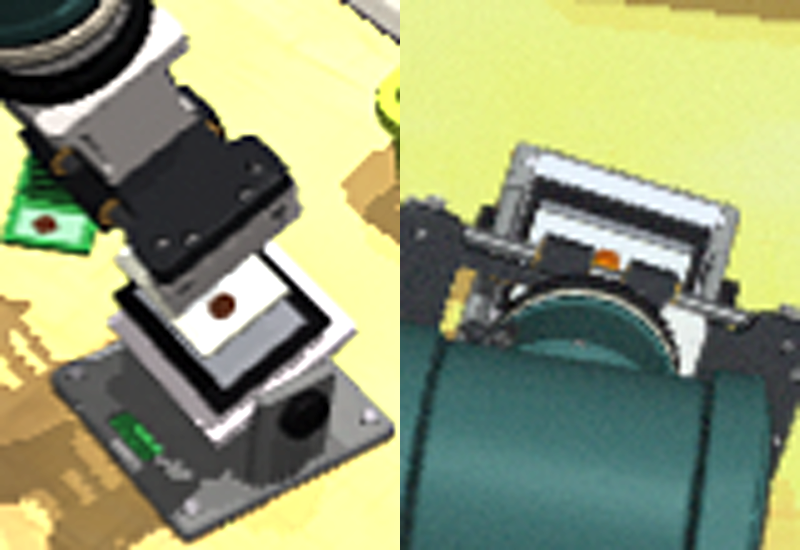

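The slide hovers square over the stage at the right tilt, with its plate ends visible in the scene view at (207,355) and (290,290). The top view is mostly covered by the arm. Next I touch the glass gently, read the wrench and compare in the picture.

```bash
cat >> g.py <<'E'
def state(b=None):
    R=stageR(YAW,T); p=np.array(robot.read_position()); f=R.inv().apply(robot.read_wrist_force()); m=R.inv().apply(robot.read_wrist_torque())
    loc=R.inv().apply(p-AX)-[0,0,.018+OFF]
    Rt=Ro.from_euler("xyz",robot.read_tcp_rot(),degrees=True)*Ro.from_euler("z",180*FL,degrees=True)*Ro.from_euler("x",-180,degrees=True)
    e=(R.inv()*Rt).as_rotvec(degrees=True)
    s=np.r_[f,m]
    print("loc mm",(loc*1e3).round(2),"f",f.round(2),"m",m.round(3),"rot err",e.round(2),"gap",round(robot.read_finger_gap(),4),"t",round(robot.read_t(),2)); return s
E
python3 - <<'E'
from g import *
state()
robot.move_linear(tcp(.006),v=.04); robot.sleep(.2); state()
hit=robot.move_linear(tcp(-.004),v=.008,stop_force=1.5); print(hit); robot.sleep(.2); state()
both("touch",tcp(0),k=5)
E
```

```text
loc mm [2.80e-01 2.00e-02 2.54e+01] f [-0.13  0.65 -0.54] m [-0.048  0.26   0.007] rot err [ 0.01 -0.05 -0.  ] gap 0.0116 t 8.48
loc mm [0.33 0.04 6.28] f [-0.03 -0.24 -1.87] m [ 0.03   0.254 -0.029] rot err [ 0.01 -0.04 -0.  ] gap 0.0122 t 9.31
True
loc mm [-1.08 -0.11 -2.95] f [0.38 0.4  1.48] m [ 0.041 -0.131 -0.006] rot err [-0.01  0.11  0.  ] gap 0.0119 t 10.47
scene crop origin 244 135
top crop origin 238 124
```

View pics/touch.png

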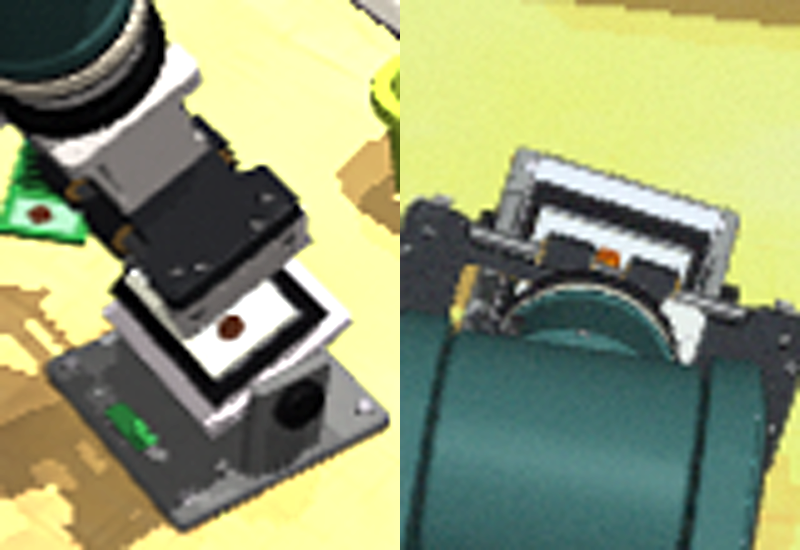

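The slide now covers the window, with a black border left on the visible sides. I'll average the noisy wrench and compare rectified edge profiles with the empty stage.

```bash
cat >> g.py <<'E'
def avg(n=20):
    R=stageR(YAW,T); A=[]
    for _ in range(n):
        robot.sleep(.02); A.append(np.r_[R.inv().apply(robot.read_wrist_force()),R.inv().apply(robot.read_wrist_torque()),(R.inv().apply(np.array(robot.read_position())-AX)-[0,0,.018+OFF])*1e3])
    A=np.array(A); print("f",A.mean(0)[:3].round(2),"m",A.mean(0)[3:6].round(3),"loc",A.mean(0)[6:].round(2),"sd",A.std(0)[[0,2,4]].round(2),"t",round(robot.read_t(),2)); return A.mean(0)
def profile(q,axis,at,rng,h=0,sh=(0.12,.57)):
    # intensity along stage axis at lateral positions 'at' (mm), averaged
    s=np.arange(*rng,.25); out=[]
    for a in at:
        P=np.c_[s,np.full_like(s,a),0*s] if axis==0 else np.c_[np.full_like(s,a),s,0*s]
        P=stageR(YAW,T).apply(P*1e-3+[0,0,.018+h])+AX
        uv=(proj(P,q)+sh).astype(np.float32)
        out.append(cv2.remap(q["color"].mean(2).astype(np.float32),uv[None,:,0],uv[None,:,1],cv2.INTER_LINEAR)[0])
    return s,np.mean(out,0)
def edges(s,v,lo=None):
    th=(v.min()+v.max())/2 if lo is None else lo
    i=np.where(np.diff(np.sign(v-th)))[0]; return [(round(float(s[k]+.25*(th-v[k])/(v[k+1]-v[k])),2),"+" if v[k+1]>v[k] else "-") for k in i]
E
python3 - <<'E'
from g import *
import pickle
avg()
for n,h in(("scene0",0),("scene_touch",0),("scene_touch",-.002)):
    q=pickle.load(open(n+".pkl","rb")); print(n,h)
    for y in(-30,-20):
        s,v=profile(q,0,[y],(-45,0),h); print(" x-profile y",y,"min",v.min().round(),"end",v[-40:].mean().round(), edges(s,v,(v.min()+v[100:140].mean())/2))
    for x in(-15,0,10):
        s,v=profile(q,1,[x],(-55,-25),h); print(" y-profile x",x,v.min().round(),v[-30:].mean().round(),edges(s,v,(v.min()+v[-20:].mean())/2))
robot.move_linear(tcp(.010),v=.03); robot.sleep(.4); avg()
E
```

```text
f [0.96 0.01 1.9 ] m [ 0.019 -0.068 -0.   ] loc [-1.51 -0.11 -3.16] sd [0.5  0.29 0.03] t 10.91
scene0 0
 x-profile y -30 min 6.0 end 83.0 [(-35.24, '-'), (-24.57, '+')]
 x-profile y -20 min 5.0 end 82.0 [(-35.13, '-'), (-24.85, '+')]
 y-profile x -15 7.0 83.0 [(-48.03, '-'), (-37.82, '+')]
 y-profile x 0 5.0 82.0 [(-48.17, '-'), (-37.99, '+')]
 y-profile x 10 2.0 82.0 [(-48.46, '-'), (-37.98, '+')]
scene_touch 0
 x-profile y -30 min 2.0 end 183.0 [(-43.08, '+'), (-37.82, '-'), (-26.48, '+')]
 x-profile y -20 min 7.0 end 33.0 [(-43.8, '+'), (-36.4, '-'), (-26.36, '+'), (-10.48, '-')]
 y-profile x -15 8.0 185.0 [(-36.84, '+')]
 y-profile x 0 7.0 168.0 [(-50.57, '-'), (-37.56, '+')]
 y-profile x 10 8.0 185.0 [(-50.78, '-'), (-37.0, '+')]
scene_touch -0.002
 x-profile y -30 min 3.0 end 184.0 [(-42.65, '+'), (-37.66, '-'), (-26.18, '+')]
 x-profile y -20 min 1.0 end 37.0 [(-43.93, '+'), (-36.16, '-'), (-26.28, '+'), (-10.3, '-')]
 y-profile x -15 8.0 184.0 [(-35.59, '+')]
 y-profile x 0 7.0 175.0 [(-49.63, '-'), (-36.01, '+')]
 y-profile x 10 9.0 185.0 [(-49.81, '-'), (-35.82, '+')]
f [-0.58  0.08 -0.81] m [0.006 0.22  0.001] loc [-0.03 -0.01  9.96] sd [0.51 0.4  0.02] t 12.24
```

Run:
```python
from g import *
import pickle
S={n:pickle.load(open(n+".pkl","rb")) for n in("scene0","scene_touch","top0","top_touch")}
for h in(-.0015,-.003):
    for y in(-34,-28,-22):
        s,v=profile(S["scene_touch"],0,[y],(-45,-18),h); print("scene x y",y,h,edges(s,v,45),edges(s,v,95))
    for x in(-15,-5,5,12): 
        s,v=profile(S["scene_touch"],1,[x],(-55,-28),h); print("scene y x",x,h,edges(s,v,45),edges(s,v,95))
z=(-.2,0)
for x in(20,22,30):
    for n in("top0","top_touch"):
        h=0 if n=="top0" else (-.002 if x==30 else .004)
        s,v=profile(S[n],1,[x],(-60,60),h,z); print(n,"y at x",x,h,edges(s,v,45),edges(s,v,95))
for y in(-30,-25,25,30):
    s,v=profile(S["top0"],0,[y],(10,50),0,z); print("top0 x",y,edges(s,v,45))
    s,v=profile(S["top_touch"],0,[y],(15,50),-.002,z); a=edges(s,v,45); s,v=profile(S["top_touch"],0,[y],(15,50),.004,z); print("touch x outer@-2",a,"plate@+4",edges(s,v,90))
```

```text
scene x y -34 -0.0015 [(-35.14, '-'), (-27.08, '+')] [(-42.84, '+'), (-37.88, '-'), (-25.55, '+')]
scene x y -28 -0.0015 [(-35.07, '-'), (-27.27, '+')] [(-42.98, '+'), (-38.24, '-'), (-26.25, '+')]
scene x y -22 -0.0015 [(-34.61, '-'), (-26.79, '+')] [(-42.47, '+'), (-37.24, '-'), (-25.86, '+')]
scene y x -15 -0.0015 [(-48.12, '-'), (-39.09, '+')] [(-36.03, '+')]
scene y x -5 -0.0015 [(-47.78, '-'), (-37.46, '+')] [(-49.05, '-'), (-35.62, '+')]
scene y x 5 -0.0015 [(-47.58, '-'), (-38.76, '+')] [(-50.17, '-'), (-36.32, '+')]
scene y x 12 -0.0015 [(-47.64, '-'), (-37.82, '+')] [(-49.85, '-'), (-35.75, '+')]
scene x y -34 -0.003 [(-35.0, '-'), (-26.77, '+')] [(-42.91, '+'), (-38.08, '-'), (-24.69, '+')]
scene x y -28 -0.003 [(-35.01, '-'), (-27.12, '+')] [(-42.63, '+'), (-37.66, '-'), (-26.07, '+')]
scene x y -22 -0.003 [(-34.44, '-'), (-26.72, '+')] [(-42.51, '+'), (-36.5, '-'), (-25.73, '+')]
scene y x -15 -0.003 [(-47.27, '-'), (-38.14, '+')] [(-35.05, '+')]
scene y x -5 -0.003 [(-46.85, '-'), (-36.67, '+')] [(-53.95, '+'), (-48.13, '-'), (-34.71, '+')]
scene y x 5 -0.003 [(-46.69, 
[... 841 characters left out ...]
1.16, '+'), (51.57, '-'), (59.07, '+')]
top_touch y at x 30 -0.002 [(-43.19, '-'), (44.48, '+')] [(-54.17, '-'), (-51.94, '+'), (-46.96, '-'), (50.03, '+'), (56.41, '-'), (58.87, '+')]
top0 x -30 [(25.86, '-'), (34.65, '+')]
touch x outer@-2 [(26.26, '-'), (34.63, '+')] plate@+4 [(25.37, '-'), (36.68, '+'), (48.05, '-'), (48.36, '+')]
top0 x -25 [(25.56, '-'), (34.2, '+')]
touch x outer@-2 [(26.6, '-'), (34.38, '+')] plate@+4 [(24.08, '-'), (37.25, '+')]
top0 x 25 [(26.3, '-'), (34.75, '+')]
touch x outer@-2 [(26.03, '-'), (34.51, '+')] plate@+4 [(24.47, '-'), (37.05, '+')]
top0 x 30 [(25.77, '-'), (34.4, '+')]
touch x outer@-2 [(25.73, '-'), (34.29, '+')] plate@+4 [(24.4, '-'), (36.6, '+')]
```

Run:
```python
from g import *
rot=tool(stageR(YAW,T),FL)
robot.move_linear(tcp(.003),v=.03); robot.sleep(.2); b=avg()
for h in(-.001,-.002,-.003,-.004):
    robot.move_linear(tcp(h),v=.01); robot.sleep(.25); a=avg(15); d=a-b; print(h,"df",d[:3].round(2),"dm",d[3:6].round(3))
    if d[2]>5.5: break
```

```text
f [-0.37  0.1  -0.77] m [ 0.011  0.217 -0.001] loc [0.1  0.01 3.09] sd [0.49 0.51 0.03] t 13.16
f [-0.32  0.09 -0.21] m [ 0.002  0.259 -0.011] loc [-0.01  0.   -0.99] sd [0.52 0.44 0.03] t 14.21
-0.001 df [ 0.06 -0.01  0.56] dm [-0.009  0.042 -0.01 ]
f [0.02 0.07 0.83] m [ 0.013  0.151 -0.003] loc [ 0.21  0.03 -1.9 ] sd [0.45 0.47 0.04] t 14.96
-0.002 df [ 0.4  -0.03  1.6 ] dm [ 0.003 -0.066 -0.003]
f [0.33 0.24 1.65] m [ 0.029  0.067 -0.015] loc [ 0.2   0.03 -2.91] sd [0.38 0.31 0.03] t 15.71
-0.003 df [0.71 0.14 2.42] dm [ 0.018 -0.15  -0.015]
f [0.63 0.37 2.63] m [ 0.06  -0.011 -0.   ] loc [ 0.2   0.02 -3.91] sd [0.4  0.37 0.03] t 16.46
-0.004 df [1.01 0.28 3.4 ] dm [ 0.05  -0.228  0.001]
```

Run:
```python
from g import *
b=np.array([-.47,.09,-.78,.009,.218,0,0,0,0])
for dx in(.0004,.0008,.0012):
    robot.move_linear(tcp(-.004,dx=dx),v=.01); robot.sleep(.25); d=avg(15)-b; print(dx,"df",d[:3].round(2),"dm",d[3:6].round(3))
```

```text
f [-0.12  0.51  2.9 ] m [0.095 0.151 0.008] loc [ 0.23  0.02 -4.06] sd [0.61 0.5  0.03] t 17.21
0.0004 df [0.35 0.42 3.68] dm [ 0.086 -0.067  0.008]
f [-1.99  0.48  2.75] m [0.104 0.504 0.   ] loc [ 0.37 -0.02 -4.16] sd [0.37 0.54 0.03] t 17.96
0.0008 df [-1.52  0.39  3.53] dm [0.095 0.286 0.   ]
f [-2.27 -0.34  2.86] m [-0.071  0.523  0.002] loc [ 1.15 -0.12 -4.03] sd [0.54 0.45 0.03] t 18.71
0.0012 df [-1.8  -0.43  3.64] dm [-0.08   0.305  0.002]
```

Contact is clean: 1 N/mm, centre of pressure about central, so the slide lies flat. Now unload, recentre and press to half travel (about 5 N).

Run:
```python
from g import *
robot.move_linear(tcp(.004),v=.03); robot.sleep(.4); b=avg()
robot.move_linear(tcp(-.0014),v=.015)
robot.move_linear(tcp(-.0054,dx=.0005),v=.01); robot.sleep(.4); d=avg(25)-b; print("df",d[:3].round(2),"dm",d[3:6].round(3),"copx mm",-(d[4]+.19*d[0])/d[2]*1e3,"copy",(d[3]-.19*d[1])/d[2]*1e3)
state()
both("press",tcp(0),k=5)
import pickle
S={n:pickle.load(open(n+"_press.pkl","rb")) for n in("scene","top")}
z=(-.2,0)
for x in(20,22): s,v=profile(S["top"],1,[x],(-50,50),.001,z); print("top y",edges(s,v,45),edges(s,v,90))
for y in(-30,-25,25,30): s,v=profile(S["top"],0,[y],(15,45),.001,z); print("top x plate",edges(s,v,90)[:1])
for y in(-34,-28,-22): s,v=profile(S["scene"],0,[y],(-45,-18),-.0045); print("scene x",edges(s,v,45),edges(s,v,95))
for x in(-5,5,12): s,v=profile(S["scene"],1,[x],(-55,-28),-.0045); print("scene y",edges(s,v,45),edges(s,v,95))
```

```text
f [-0.17  0.17 -0.72] m [-0.001  0.238 -0.01 ] loc [-0.02  0.    3.96] sd [0.48 0.38 0.03] t 19.86
f [-2.92 -0.04  3.98] m [ 0.007  0.631 -0.003] loc [ 0.5   0.02 -5.39] sd [0.54 0.57 0.03] t 21.73
df [-2.75 -0.2   4.7 ] dm [0.008 0.393 0.007] copx mm 27.609576147501546 copy 9.79334661346299
loc mm [ 0.5   0.03 -5.41] f [-4.36  0.13  5.61] m [-0.009  0.642 -0.002] rot err [-0.02  0.19  0.01] gap 0.0119 t 21.73
scene crop origin 244 135
top crop origin 238 124
top y [(-42.0, '-'), (-38.18, '+'), (40.09, '-'), (44.99, '+')] [(-36.86, '+'), (38.73, '-')]
top y [(-42.84, '-'), (-38.5, '+'), (40.01, '-'), (44.89, '+')] [(-49.9, '-'), (-45.26, '+'), (-45.25, '-'), (-36.9, '+'), (38.91, '-')]
top x plate [(16.42, '+')]
top x plate [(16.8, '+')]
top x plate [(16.92, '+')]
top x plate [(16.68, '+')]
scene x [(-34.99, '-'), (-25.08, '+')] [(-42.96, '+'), (-37.84, '-'), (-23.42, '+')]
scene x [(-34.96, '-'), (-25.51, '+')] [(-42.4, '+'), (-37.58, '-'), (-24.76, '+')]
scene x [(-34.92, '-'), (-25.59, '+')] [(-42.37, '+'), (-38.06, '-'), (-24.48, '+')]
scene y [(-47.18, '-'), (-38.23, '+')] [(-48.91, '-'), (-35.58, '+')]
scene y [(-47.91, '-'), (-38.18, '+')] [(-49.53, '-'), (-35.63, '+')]
scene y [(-46.93, '-'), (-38.08, '+')] [(-48.69, '-'), (-35.81, '+')]
```

View pics/press.png

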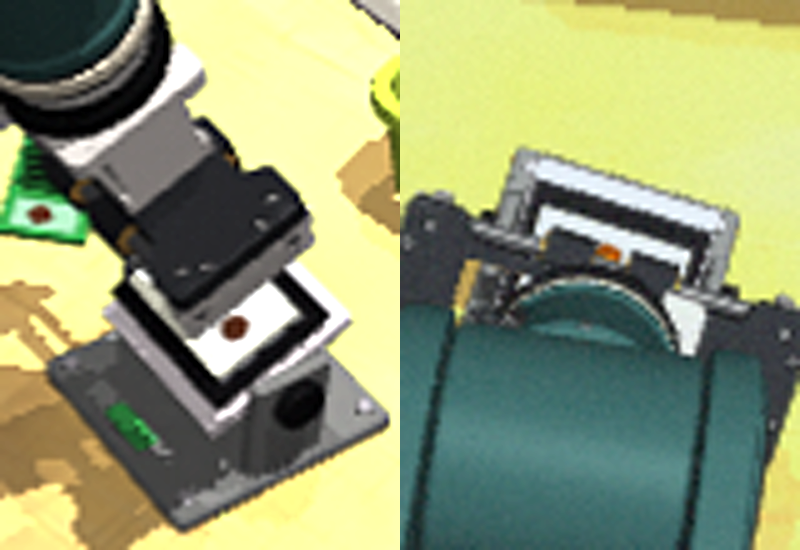

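The slide is pressed and centred, but there is a -2.7 N side load; I'll trim it, check, and hand in.

Run:
```python
from g import *
b=np.array([-.3,.12,-.76,.005,.226,-.005,0,0,0])
dx=.0005
for i in range(6):
    dx-=.0001
    robot.move_linear(tcp(-.0054,dx=dx),v=.01); robot.sleep(.25); d=avg(20)-b; print(dx,"df",d[:3].round(2),"dm",d[3:6].round(3))
    if d[0]>-.9: break
if abs(d[0])<1.6 and 4<d[2]<6: robot.sleep(.5); avg(); print(robot.finish_job())
```

```text
f [-2.32  0.14  3.99] m [ 0.037  0.562 -0.01 ] loc [ 0.49  0.02 -5.36] sd [0.39 0.55 0.03] t 22.67
0.0004 df [-2.02  0.02  4.75] dm [ 0.032  0.336 -0.005]
f [-1.49  0.25  3.83] m [0.052 0.418 0.001] loc [ 0.47  0.01 -5.34] sd [0.34 0.46 0.03] t 23.5
0.00030000000000000003 df [-1.19  0.13  4.59] dm [0.047 0.192 0.006]
f [-0.9   0.1   4.01] m [0.06  0.218 0.012] loc [ 0.44  0.01 -5.31] sd [0.36 0.55 0.03] t 24.33
0.00020000000000000004 df [-0.6  -0.02  4.77] dm [ 0.055 -0.008  0.017]
f [0.01 0.3  4.17] m [0.063 0.058 0.002] loc [ 0.42  0.01 -5.32] sd [0.54 0.52 0.03] t 25.17
the job is handed in; nothing more can be done
None
```

I handed the job in at about 25 s. The orange slide was still gripped and pressed flat against the glass at about 4.8 N, which puts the stage at about half its travel. It was centred to within about 1 mm by the camera and arm readings. I did not re-measure the slope or the bystanders at the end, and the result of the judging was not reported.

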